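# Scan and close the specimen embedding mould

## Robot

A 6-joint arm with a two-finger parallel gripper is mounted at the origin on the work surface. World frame = base frame: x ahead of the robot, y to its left, z up, the work surface at z = 0. Lengths are in m, angles in rad, forces in N, time in s.
With the tool pointing down it reaches from about 0.3 to 1 m from the base axis. Payload 5.1 kg.
Tool frame: the origin (TCP) lies where the fingers leave the gripper's body, on its centre line; the fingertips stand 78 mm ahead of it and the grasp point (between the pads) lies 59 mm ahead of it; z points along the fingers, y is the line along which they close (so a half turn about z gives the same grasp; the last joint's range is limited). The gripper opens to 95 mm and grips with 3 to 60 N. Pads are 20 mm wide; open, the fingers measure 119 mm over their backs; the gripper's body (75 mm by 180 mm) begins 59 mm behind the grasp point.
Start: joints at [1.032, 0.124, 1.65, -0, 1.367, -0.083], TCP at [0.286, 0.584, 0.292] pointing down, gripper open.
Joint ranges: [-2.61, 2.61], [-1.02, 2.33], [0.03, 2.71], [-1.35, 4.49], [0.32, 2.68], [-2.91, 2.91]. Speed limits (rad/s): [2.57, 2.57, 3.14, 3.14, 3.14, 3.14].

## Interface

Orientations are given as a rotation vector (axis times angle).
In Python, from plant import robot gives the robot as it stands.
- The arm moves only by the tool arm_command, never from a script. Its argument "increments" is one flat list of numbers, 5 for each row, row after row: the closure, from -1 (fully open) to 1 (shut), so that 0 is half open, then the shift along the world's x, y, z as a fraction of full scale, then the turn about the world's z as a fraction of full scale. In form: [claw, dx, dy, dz, roll, claw, dx, dy, dz, roll, ...]. A call has 1 to 12 rows; each row is the pose to reach, as a shift and turn from the pose commanded when the call began; what a row does not reach only later rows make up. Full scale, the value 1, is 10 cm for a shift and 120 degrees for a turn. A row lasts 1/8 s, in which the tool goes at most 62.5 mm and 10.7 degrees, less where a joint would pass 70% of its speed; a pose out of reach is approached as far as the arm can. A call with a number of a shift or a turn outside -1 to 1 is refused whole. A call with a gripper value outside its range is refused whole. The fingers move at their own pace and stop on an object; "squeeze" is the grip in N (left out, the last holds). Time passes only in rows, so rows that repeat a pose let the fingers close. It gives the time, the measured TCP pose, the force, the opening and the grip force at its end, in the units of the state.
- robot.sense(): the state, without advancing time (a new reading comes with each control period).
- robot.read_camera(name): name is "scene" or "top" or "wrist"; returns the picture (400x640x3 uint8, blue, green, red); there is no depth.
- robot.camera_params(name): a dict with "fx", "fy", "cx", "cy" (pixels), "world_from_camera" (4x4, takes a point from camera to world coordinates). Camera axes: x right, y down, z forward; pixel columns grow to the right and rows downward; lengths in m; the calibration is good to about 2 mm. A picture is of the moment at which its call begins: read the wrist's pose just before it. camera_params takes no time and is no camera call; for the wrist camera it gives the pose at the moment of the call.
- robot.job_done(): hands the job in; it is judged then, once.
Trained networks look in the newest picture that a camera, given by its name, has taken for a name from the list of things; names that differ only in an ending like _2 or _b are one class to them, and where a whole thing is asked for, a point or a joint stands for the part that bears it (a point fixed in the world has none). Each returns a list of dicts, best first, with "confidence" (0 to 1); they miss things now and then, are a little off and sometimes report something else, mostly with a low value. They report only what shows in the picture. A call takes as long as a camera call. They do not tell look-alikes from the thing itself.
- robot.masks_of(camera, name): "region" (400x640 bool, what is visible of it) and "centre" ([column, row] in pixels, amid what is visible of it).
- robot.mark_of(camera, name): "centre" ([column, row] in pixels: a listed point, or the origin of a listed thing).
The state is a dict: "clock": time; "joint_positions": joint angles; "joint_vel": joint speeds; "joint_torque": joint torques, N m; "tcp_pos": TCP position; "tcp_rot": TCP orientation; "ft_force": force on the tool from outside, world axes, zero at the start; "wrist_torque": the same for the moment, N m; "finger_gap": opening from 0.0 (shut) to 1.0 (fully open); "gripper_force": force on a finger pad.
Only numpy, scipy, OpenCV 4.12 (cv2) and the standard library are available. Lean on these libraries where they do the work, as an engineer would, in place of code of your own. Each camera call takes 0.05 s, during which the arm holds its last target. There are 200 camera calls.

## Task

Log the specimen mould and close it: hold the barcode scanner steady over the label on the lower mould half for a good second and stand it back in its cradle, then set the matching upper half (the shorter of the two lying on the bench) on the lower half's two dowels, big hole on big dowel, and press it down against the springy gasket until the two metal faces meet. Finish while still holding it pressed shut, because the gasket pushes it open again if you let go; leave everything else where it stands.

Things in the scene. Friction and masses are not known exactly. Their poses are not given: they have to be found in the camera images.
- mould_base: Lower mould half: aluminium block 128 x 74 x 26 mm (x, y, z), fixed, with a ledge 12 mm high on its +y side (y 37 to 83 mm) bearing the label. Origin: centre of the underside; z up, x the long side. Two dowels stand on its flat upper face (26 mm up), a black gasket between them stands 5 mm proud. Closed, the upper half's origin lies 26 mm above this origin, x and y axes the same way.
- label (a point): Centre of the white barcode label (44 x 30 mm, lies flat, faces up) on the lower half's ledge, 62 mm to +y of the block's centre and 12.5 mm above the bench; axes as the lower half.
- big_dowel (a point): Foot of the big steel dowel, 14 mm thick, at x = -45 mm, y = 0 on the lower half's face (26 mm up); it stands 21 mm above the face, the top 6 mm tapering by 3 mm in radius. Axes as the lower half.
- small_dowel (a point): Foot of the small steel dowel, 8 mm thick, at x = +45 mm, y = 0 on the lower half's face (26 mm up); it stands 21 mm above the face, the top 6 mm tapering by 3 mm in radius. Axes as the lower half.
- gasket (a joint): How far the sprung rubber gasket frame (56 x 50 mm) is pressed in, m: 0 when free (5 mm proud), 0.005 when the two faces meet (it can go in 0.006). Spring: about 4.5 N to start moving it, about 12 N at 0.005; the upper half's own weight does not move it.
- upper_half: The matching, shorter upper half, loose, about 0.24 kg: aluminium plate 124 x 70 x 14 mm with two through holes, and on top a grey grip rib 60 mm long (along x), 18 mm wide (along y), from 14 to 48 mm above the underside. Origin: centre of the underside; x the long side, z up. Lies flat, right side up, left or right of the lower half. Grip across the rib; fingertips may rest on the plate.
- big_hole (a point): Centre of the 15.4 mm hole, at x = -45 mm, y = 0 of the upper half's underside; axes as the upper half.
- small_hole (a point): Centre of the 9.4 mm hole, at x = +45 mm, y = 0 of the upper half's underside; axes as the upper half.
- scanner: Hands-free scanner, loose, 0.18 kg, 95 mm tall: black foot 56 x 46 x 26 mm (x, y, z), white body 40 x 32 mm above. Origin: centre of its underside, the window. Looks along its own -z and reads without a trigger when held still for a second with the label's centre 50 to 140 mm from the window and within 15 mm of its aiming line. Starts upright in the cradle, axes parallel to the cradle's.
- cradle: Scanner cradle: fixed black open-topped box 74 x 64 x 24 mm outside, walls and floor 4 mm (inside 66 x 56 mm). Origin: centre of its underside; x along the 74 mm side. The scanner's underside stands 4 mm above this origin.
- long_half: The wrong, longer upper half (164 x 70 x 14 mm, same rib, holes at x = -64 and +64 mm), lying flat on the other side; to be left alone. Origin: centre of its underside.
- jar: Closed brown jar, 42 mm across, 50 mm tall, a bystander; origin at its underside.
- petri_dish: Closed clear dish, 90 mm across, 16 mm tall, a bystander; origin at its underside.
- slide_box: Blue plastic box 90 x 75 x 35 mm, a bystander; origin at its underside.
- reagent: Brown bottle, 52 mm across, 120 mm tall, a bystander; origin at its underside.
- slide_tray: Open white tray 100 x 70 x 20 mm, a bystander; origin at its underside.
Things that resemble listed ones, but are neither listed nor needed, are in the scene too. Leave any green or yellow look-alike of the upper_half alone.

How it is judged:
On the way, in this order (a step that is already met when the one before it is completed fails the run):
1. the held scanner points steadily (under 30 mm/s, for 0.8 s) at the label: its centre 50 to 140 mm before the window and within 15 mm of the aiming line in x and y (x of label in the frame of scanner between -0.015 and 0.015 m and y of label in the frame of scanner between -0.015 and 0.015 m and z of label in the frame of scanner between -0.14 and -0.05 m and linear speed of scanner below 0.03 m/s and contact force between scanner and the fingers above 0.5 N), for 0.8 s.
2. the scanner stands upright in its cradle again, let go (horizontal distance between scanner and cradle below 0.012 m and angle between scanner's own z axis and vertical below 0.1 rad and height (world z) of scanner below 0.01 m and contact force between scanner and the fingers below 0.1 N), for 0.2 s.
3. the short upper half is lifted off the bench by the fingers (height (world z) of upper_half above 0.05 m and contact force between upper_half and the fingers above 0.5 N), for 0.1 s.
At the end, for the whole second after the job is handed in: Short upper half on both dowels, right way round (holes within 3 mm, level within 0.04 rad), faces within 1.5 mm, gasket in over 3.8 mm, fingers still on it (over 3 N; over 6 N between the halves); scanner upright in its cradle within 12 mm, let go. For the last second (all of step 2 and value of joint gasket above 0.0038 m and z of upper_half in the frame of mould_base below 0.0275 m and angle between upper_half's own z axis and vertical below 0.04 rad and horizontal distance between big_hole and big_dowel below 0.003 m and horizontal distance between small_hole and small_dowel below 0.003 m and contact force between upper_half and mould_base above 6 N and contact force between upper_half and the fingers above 3 N); the arm keeps its last pose, push and grip.
It fails at once if the long upper half, jar, dish, slide box, bottle or slide tray is moved more than 30 mm (distance of any of long_half, jar, petri_dish, slide_box, reagent, slide_tray from where it was at the start of the episode above 0.03 m).
It also fails if it takes over 64 s, if anything falls off the work surface, if the arm or the gripper's body presses on something with over 40 N, if the wrist force passes 120 N, or if a joint passes its speed limit or range.

## Working session

There is one attempt and no reset: what is moved stays moved. The work goes in short steps, Python scripts to look and compute and a tool call to move; the robot and the scene stay as the last step left them, time stands still between calls to the robot, and variables do not carry over. Pictures are saved under pics/ and viewed, at most 11 in all, crops included, and the job is handed in when it is done.

Besides the shell and the picture viewer there is one more tool, called after "Emit:" in YAML: its name, and indented under it one key for each argument. arm_command: Moves the arm, as the interface text tells. Shift numbers are shares of 10 cm and turn numbers shares of 120 degrees, none past 1 either way. Its arguments: {"type":"object","properties":{"increments":{"type":"array"},"squeeze":{"type":"number"}},"required":["increments"]}

```bash
mkdir -p pics
cat > h.py <<'E'
import numpy as np, cv2
from plant import robot
def ray(cam,px,P=None):
    P=P or robot.camera_params(cam); T=np.array(P["world_from_camera"])
    d=T[:3,:3]@np.array([(px[0]-P["cx"])/P["fx"],(px[1]-P["cy"])/P["fy"],1]); return T[:3,3],d
def atz(cam,px,z,P=None):
    o,d=ray(cam,px,P); return o+d*(z-o[2])/d[2]
def tri(rays):
    A=np.zeros((3,3));b=np.zeros(3)
    for o,d in rays:
        d=d/np.linalg.norm(d);M=np.eye(3)-np.outer(d,d);A+=M;b+=M@o
    p=np.linalg.solve(A,b); return p
def proj(cam,p,P=None):
    P=P or robot.camera_params(cam);T=np.array(P["world_from_camera"]);c=T[:3,:3].T@(np.array(p)-T[:3,3])
    return np.array([P["fx"]*c[0]/c[2]+P["cx"],P["fy"]*c[1]/c[2]+P["cy"]])
E
python3 - <<'E'
from h import *
np.set_printoptions(precision=3,suppress=True)
a=robot.read_camera("scene");b=robot.read_camera("top")
cv2.imwrite("pics/s.png",a);cv2.imwrite("pics/t.png",b)
for n in ["mould_base","label","big_dowel","small_dowel","upper_half","big_hole","small_hole","scanner","cradle","long_half"]:
    for c in ["scene","top"]:
        print(n,c,[(np.round(m["centre"]),round(m["confidence"],2),atz(c,m["centre"],0.0)[:2]) for m in robot.mark_of(c,n)])
s=robot.sense();print(s)
E
```

```text
mould_base scene [(array([316., 192.]), 0.83, array([ 0.462, -0.035]))]
mould_base top [(array([313., 228.]), 0.59, array([ 0.452, -0.044]))]
label scene [(array([326., 178.]), 0.62, array([0.42 , 0.017]))]
label top [(array([294., 232.]), 0.76, array([0.443, 0.024])), (array([283., 179.]), 0.7, array([0.642, 0.05 ]))]
big_dowel scene [(array([302., 176.]), 0.91, array([ 0.383, -0.052]))]
big_dowel top [(array([314., 240.]), 0.61, array([ 0.408, -0.046])), (array([335., 175.]), 0.24, array([ 0.645, -0.14 ]))]
small_dowel scene [(array([320., 194.]), 0.84, array([ 0.474, -0.026]))]
small_dowel top [(array([306., 216.]), 0.58, array([ 0.499, -0.022])), (array([334., 175.]), 0.57, array([ 0.645, -0.137])), (array([390., 191.]), 0.23, array([ 0.568, -0.335]))]
upper_half scene [(array([201., 191.]), 0.74, array([ 0.336, -0.359])), (array([225., 239.]), 0.72, array([ 0.535, -0.326])), (array([144., 221.]), 0.72, array([ 0.398, -0.526]))]
upper_half top [(array([403., 248.]), 0.95, array([ 0.357, -0.357])), (array([389., 206.]), 0.79, array([ 0.512, -0.325])), (array([444., 235.]), 0.56, a
[... 1117 characters left out ...]
 176.]), 0.64, array([ 0.638, -0.139])), (array([287., 175.]), 0.61, array([0.656, 0.036]))]
long_half scene [(array([423., 169.]), 0.58, array([0.49 , 0.325]))]
long_half top [(array([209., 227.]), 0.69, array([0.485, 0.326]))]
{'clock': 1.1, 'joint_positions': array([ 1.032,  0.124,  1.65 ,  0.   ,  1.367, -0.083]), 'joint_vel': array([-0.002,  0.002,  0.001,  0.001,  0.   , -0.   ]), 'joint_torque': array([  0.001, -41.759, -36.024,   0.078,   0.043,   0.   ]), 'tcp_pos': array([0.286, 0.584, 0.292]), 'tcp_rot': array([-0.71, -3.06,  0.  ]), 'ft_force': array([-0.482,  0.098,  0.57 ]), 'wrist_torque': array([ 0.016,  0.036, -0.012]), 'gripper_force': 0.0, 'finger_gap': 1.0000408884026926}
```

View pics/t.png

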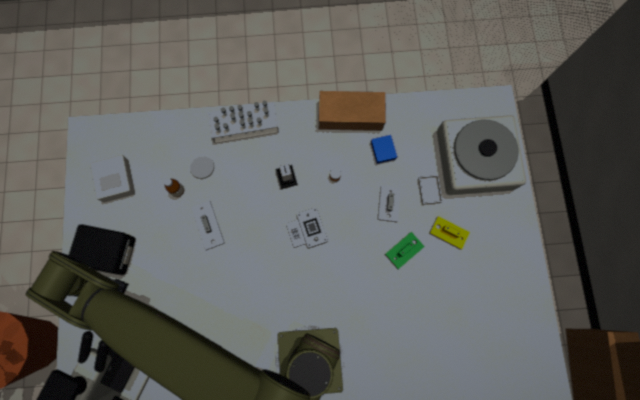

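View pics/s.png

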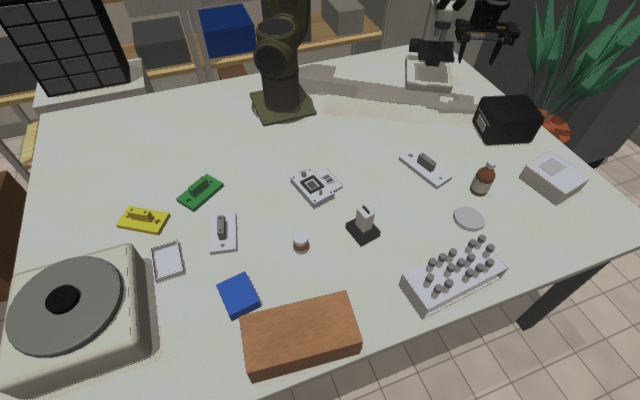

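The top view shows the cradle with scanner at (287,176), the mould base at (313,228) and the jar at (335,176). There are four upper-half candidates:
- **Grey at (389,206):** about 35 px long.
- **Grey at (209,226):** about 48 px long, so this is the long half.
- **Green at (405,250) and yellow at (449,233):** look-alikes to leave alone.

The short grey one on the right fits, and I'll confirm it in a crop later. Now I'm moving towards the scanner.

Emit:
arm_command:
  increments: [-1,0.2,-0.5,0.07,-0.045,-1,0.4,-0.97,0.07,-0.09]

```text
clock: 1.35
tcp_pos: [0.3265, 0.4859, 0.2998]
tcp_rot: [0.997, 2.979, 0.001]
ft_force: [0.4, 0.2, 0.2]
finger_gap: 1.0
gripper_force: 0.0
```

Emit:
arm_command:
  increments: [-1,0.2,-0.5,0.07,-0.045,-1,0.4,-0.97,0.07,-0.09]

```text
clock: 1.6
tcp_pos: [0.3667, 0.3882, 0.3071]
tcp_rot: [1.274, 2.871, 0.002]
ft_force: [0.9, -0.4, -0.7]
finger_gap: 0.999
gripper_force: 0.0
```

Emit:
arm_command:
  increments: [-1,0.2,-0.5,0.07,-0.045,-1,0.4,-0.97,0.07,-0.09]

```text
clock: 1.85
tcp_pos: [0.4067, 0.2911, 0.3142]
tcp_rot: [1.539, 2.738, 0.003]
ft_force: [1.1, 0.9, 0.3]
finger_gap: 1.001
gripper_force: 0.0
```

Emit:
arm_command:
  increments: [-1,0.2,-0.5,0.07,-0.045,-1,0.4,-0.97,0.07,-0.09]

```text
clock: 2.1
tcp_pos: [0.4467, 0.194, 0.3213]
tcp_rot: [1.79, 2.58, 0.003]
ft_force: [0.7, 0.0, -0.4]
finger_gap: 0.997
gripper_force: 0.0
```

Emit:
arm_command:
  increments: [-1,0.2,-0.5,0.07,-0.045,-1,0.4,-0.97,0.07,-0.09]

```text
clock: 2.35
tcp_pos: [0.4867, 0.0969, 0.3283]
tcp_rot: [2.025, 2.4, 0.002]
ft_force: [1.0, 1.7, 0.1]
finger_gap: 0.999
gripper_force: 0.0
```

Emit:
arm_command:
  increments: [-1,0.2,-0.5,0.07,-0.045,-1,0.4,-0.97,0.07,-0.09,-1,0.4,-0.97,0.07,-0.09,-1,0.4,-0.97,0.07,-0.09]

```text
clock: 2.85
tcp_pos: [0.526, 0.0018, 0.3341]
tcp_rot: [-2.238, -2.203, -0.0]
ft_force: [-0.2, -0.7, -0.3]
finger_gap: 1.001
gripper_force: 0.0
```

Run:
```python
from h import *
np.set_printoptions(precision=3,suppress=True)
s=robot.sense();print(s["tcp_pos"],s["tcp_rot"],s["clock"])
P=robot.camera_params("wrist");print(np.array(P["world_from_camera"]),P["fx"])
cv2.imwrite("pics/w1.png",robot.read_camera("wrist"))
H=dict(mould_base=0,label=.0125,big_dowel=.026,small_dowel=.026,scanner=.004,cradle=0)
for n,z in H.items():
    for c in ["wrist"]:
        print(n,[(np.round(m["centre"]),round(m["confidence"],2),atz(c,m["centre"],z)[:2]) for m in robot.mark_of(c,n)])
```

```text
[0.526 0.002 0.334] [-2.238 -2.203 -0.   ] 2.85
[[ 1.    -0.016 -0.004  0.525]
 [-0.017 -0.971 -0.237  0.069]
 [-0.     0.237 -0.972  0.427]
 [ 0.     0.     0.     1.   ]] 276.9372950495581
mould_base [(array([270., 208.]), 0.86, array([ 0.45 , -0.046]))]
label [(array([254., 166.]), 0.76, array([0.432, 0.023]))]
big_dowel []
small_dowel [(array([295., 201.]), 0.94, array([ 0.493, -0.029]))]
scanner [(array([396., 152.]), 0.77, array([0.645, 0.04 ]))]
cradle []
```

View pics/w1.png

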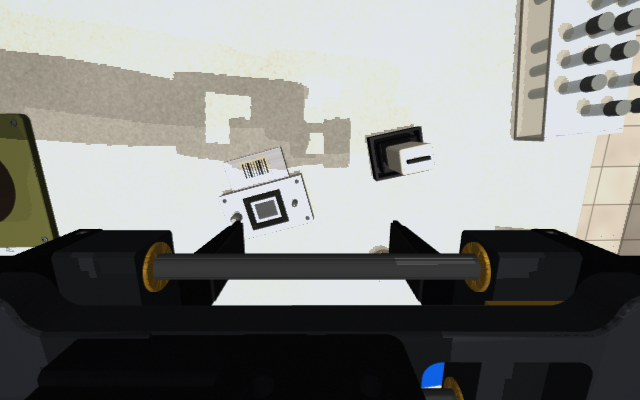

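The wrist view shows the label at (256,165), the gasket at (266,210), the dowels at (237,217) and (294,203), and the cradle with scanner at (400,153), with the scanner top near (415,157). Next I'm fitting the yaws and the scanner's position.

```bash
cat >> h.py <<'E'
def rectat(cam,img,roi,z,thr,P,hi=False):
    x0,y0,x1,y1=roi; g=img[y0:y1,x0:x1].max(2)
    m=((g>thr) if hi else (g<thr)).astype(np.uint8)
    n,l,st,_=cv2.connectedComponentsWithStats(m); k=1+np.argmax(st[1:,4])
    c=cv2.findContours((l==k).astype(np.uint8),0,1)[0][0][:,0,:]
    pts=np.array([atz(cam,(p[0]+x0,p[1]+y0),z,P)[:2] for p in c])*1000
    r=cv2.minAreaRect(pts.astype(np.float32)); return np.round(r[0],1),np.round(r[1],1),round(r[2],1)
E
python3 - <<'E'
from h import *
np.set_printoptions(precision=3,suppress=True)
P=robot.camera_params("wrist");im=cv2.imread("pics/w1.png")
print("gasket",rectat("wrist",im,(238,185,292,235),.031,80,P))
print("cradle",rectat("wrist",im,(350,110,440,190),.024,80,P))
h=robot.masks_of("wrist","scanner")[0]["region"]
print("scan top",rectat("wrist",im,(385,135,445,180),.099,150,P))
for z in (.099,): print(atz("wrist",(400,150),z),atz("wrist",(433,143),z),atz("wrist",(433,165),z))
cv2.imwrite("pics/c1.png",cv2.resize(im[110:240,210:450],None,fx=3.3,fy=3.3,interpolation=cv2.INTER_CUBIC))
# scanner body triangulation scene/top/wrist mask centres
R=[]
for c in ["top","scene","wrist"]:
    robot.read_camera(c)
    m=robot.mark_of(c,"scanner")
    best=min(m,key=lambda q:np.hypot(*(atz(c,q["centre"],.004)[:2]-[.65,.035]))) if m else None
    if best: R.append(ray(c,best["centre"]));print(c,best["centre"],atz(c,best["centre"],.004))
print("tri",tri(R))
R=[ray("wrist",robot.mark_of("wrist","label")[0]["centre"]),ray("scene",robot.mark_of("scene","label")[0]["centre"]),ray("top",robot.mark_of("top","label")[0]["centre"])]
print("label",tri(R))
E
```

```text
gasket (array([448.3, -39.6]), array([55.4, 50.1]), 13.8)
cradle (array([640. ,  38.8]), array([77.1, 64.5]), 11.5)
scan top (array([629.5,  41.8]), array([47.5, 50.4]), 2.5)
[0.623 0.048 0.099] [0.661 0.056 0.099] [0.663 0.03  0.099]
top [388.7, 205.9] [ 0.513 -0.323  0.004]
scene [363.2, 229.7] [0.642 0.041 0.004]
wrist [397.9, 152.8] [0.648 0.038 0.004]
tri [ 0.6   -0.082  0.094]Traceback (most recent call last):
  File "<stdin>", line 18, in <module>
IndexError: list index out of range
```

View pics/c1.png

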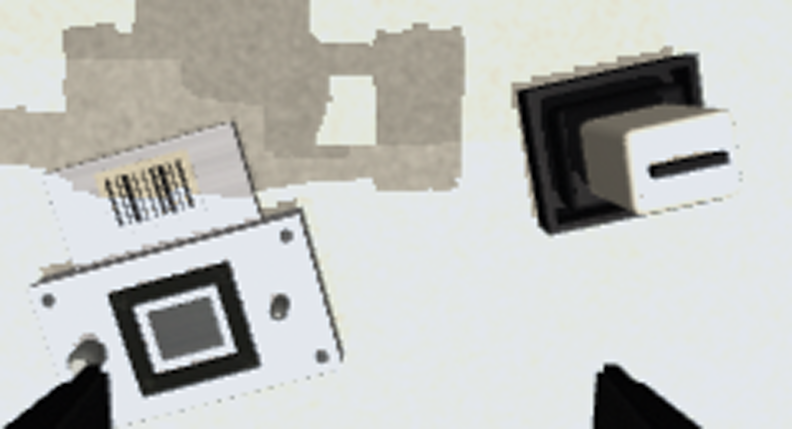

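The gasket fit gives 55.4 × 50.1 mm against a true 56 × 50, so the mould centre is (0.448, -0.040) with yaw 13.8°, and the label is at (0.4335, 0.0205). The cradle fit puts the scanner near (0.643, 0.038), yaw 11.5°. Moving above the scanner.

Emit:
arm_command:
  increments: [-1,0.5,0.18,-0.2,0.05,-1,0.8,0.3,-0.5,0.1,-1,0.8,0.3,-0.5,0.103,-1,0.8,0.3,-0.5,0.103]

```text
clock: 4.2
tcp_pos: [0.606, 0.0315, 0.2846]
tcp_rot: [-1.99, -2.431, 0.0]
ft_force: [0.5, -1.1, 0.9]
finger_gap: 1.002
gripper_force: 0.0
```

Run:
```python
from h import *
np.set_printoptions(precision=3,suppress=True)
s=robot.sense();print(s["tcp_pos"],s["tcp_rot"],s["clock"])
im=robot.read_camera("wrist");P=robot.camera_params("wrist")
cv2.imwrite("pics/w2.png",im); c=proj("wrist",[.644,.038,.099]);print(c)
x,y=[int(v) for v in c]
import pickle;pickle.dump(P,open("P2.pkl","wb"))
cv2.imwrite("pics/w2b.png",cv2.resize(im[0:280,200:600],None,fx=2,fy=2))
m=robot.mark_of("wrist","scanner");print([(q["centre"],q["confidence"],atz("wrist",q["centre"],.004)) for q in m])
```

```text
[0.606 0.031 0.285] [-1.99  -2.431  0.   ] 4.2
[354.428 200.593]
[([347.3, 184.0], 0.72, array([0.647, 0.039, 0.004]))]
```

View pics/w2b.png

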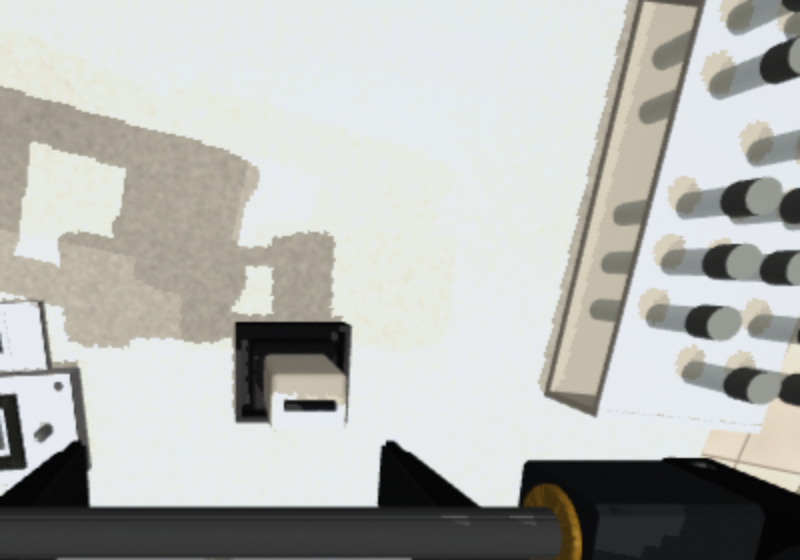

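The scanner's slot shows at (355,202) against a predicted (354,201) for z = 0.099, so the height and place agree across the two views. Descending and gripping.

Emit:
arm_command:
  increments: [-1,0.37,0.05,-0.1,0,-1,0.37,0.05,-0.4,0,-1,0.37,0.05,-0.7,0,-1,0.37,0.05,-0.7,0]

```text
clock: 4.8
tcp_pos: [0.6416, 0.0363, 0.2127]
tcp_rot: [-1.988, -2.429, 0.004]
ft_force: [0.0, -0.2, 0.3]
finger_gap: 0.997
gripper_force: 0.0
```

Emit:
arm_command:
  increments: [-1,0,0,-0.4,0,-1,0,0,-0.8,0,-1,0,0,-0.8,0]

```text
clock: 5.18
tcp_pos: [0.6416, 0.0364, 0.1329]
tcp_rot: [-1.987, -2.429, 0.004]
ft_force: [0.2, 0.4, 0.1]
finger_gap: 1.001
gripper_force: 0.0
```

Emit:
arm_command:
  increments: [1,0,0,0,0,1,0,0,0,0,1,0,0,0,0,1,0,0,0,0,1,0,0,0,0]
  squeeze: 20

```text
clock: 5.8
tcp_pos: [0.6432, 0.0366, 0.1345]
tcp_rot: [1.989, 2.432, 0.0]
ft_force: [1.2, 0.3, -0.2]
finger_gap: 0.532
gripper_force: 0.0
```

Emit:
arm_command:
  increments: [1,0,0,0,0,1,0,0,0,0,1,0,0,0,0,1,0,0,0,0]

```text
clock: 6.3
tcp_pos: [0.6432, 0.0366, 0.1342]
tcp_rot: [1.989, 2.432, 0.0]
ft_force: [0.9, -0.2, -0.9]
finger_gap: 0.421
gripper_force: 20.0
```

Emit:
arm_command:
  increments: [1,0,0,0.3,0,1,0,0,0.7,0,1,0,0,0.7,0,1,0,0,0.7,0]

```text
clock: 6.8
tcp_pos: [0.6422, 0.0366, 0.2025]
tcp_rot: [-1.988, -2.43, 0.003]
ft_force: [-0.8, -0.2, -2.7]
finger_gap: 0.419
gripper_force: 20.0
```

Emit:
arm_command:
  increments: [1,-0.3,-0.03,0.3,0,1,-0.7,-0.06,0.3,0]

```text
clock: 7.05
tcp_pos: [0.573, 0.0305, 0.234]
tcp_rot: [1.989, 2.432, 0.0]
ft_force: [0.4, 0.3, -2.4]
finger_gap: 0.415
gripper_force: 20.0
```

Emit:
arm_command:
  increments: [1,-0.4,-0.03,0,0,1,-0.7,-0.06,0,0]

```text
clock: 7.3
tcp_pos: [0.5003, 0.0247, 0.2311]
tcp_rot: [-1.986, -2.429, 0.005]
ft_force: [-0.4, -0.1, -2.3]
finger_gap: 0.418
gripper_force: 20.0
```

Emit:
arm_command:
  increments: [1,-0.4,-0.03,0,0,1,-0.7,-0.05,0,0,1,-0.7,-0.05,0,0]

```text
clock: 7.68
tcp_pos: [0.4306, 0.0197, 0.2315]
tcp_rot: [-1.987, -2.429, 0.004]
ft_force: [0.4, 0.3, -2.0]
finger_gap: 0.419
gripper_force: 20.0
```

Run:
```python
from h import *
np.set_printoptions(precision=3,suppress=True)
s=robot.sense();print(s["tcp_pos"],s["tcp_rot"],s["clock"])
im=robot.read_camera("wrist");P=robot.camera_params("wrist")
cv2.imwrite("pics/w3.png",im[0:320,60:600])
for n,z in dict(label=.0125,big_dowel=.026,small_dowel=.026,scanner=.1).items():
  print(n,[(q["centre"],q["confidence"],atz("wrist",q["centre"],z)) for q in robot.mark_of("wrist",n)])
```

```text
[0.431 0.02  0.231] [-1.987 -2.429  0.004] 7.675
label [([320.7, 192.7], 0.62, array([0.436, 0.021, 0.013]))]
big_dowel []
small_dowel [([361.0, 247.2], 0.63, array([ 0.495, -0.031,  0.026]))]
scanner [([317.3, 213.3], 0.95, array([0.433, 0.02 , 0.1  ])), ([492.7, 212.6], 0.57, array([0.579, 0.051, 0.1  ]))]
```

View pics/w3.png

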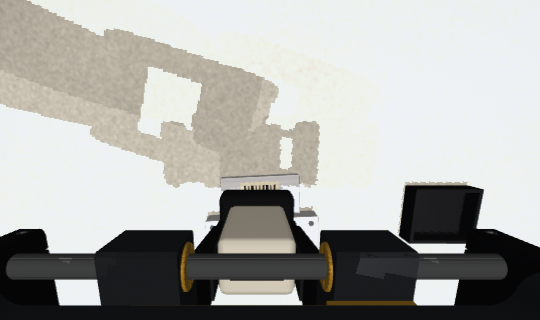

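The picture shows the scanner held over the label (label mark (321,193), scanner mark (317,213)), giving an offset of about 3 mm. The empty cradle is visible at right. Holding steady.

Emit:
arm_command:
  increments: [1,0.01,0,0,0,1,0.01,0,0,0,1,0.01,0,0,0,1,0.01,0,0,0,1,0.01,0,0,0,1,0.01,0,0,0,1,0.01,0,0,0,1,0.01,0,0,0,1,0.01,0,0,0,1,0.01,0,0,0,1,0.01,0,0,0,1,0.01,0,0,0]

```text
clock: 9.43
tcp_pos: [0.4341, 0.0196, 0.2342]
tcp_rot: [-1.989, -2.432, 0.0]
ft_force: [0.5, 0.3, -1.8]
finger_gap: 0.425
gripper_force: 20.0
```

Emit:
arm_command:
  increments: [1,0.35,0.03,0,0,1,0.69,0.06,0,0]

```text
clock: 9.68
tcp_pos: [0.504, 0.0257, 0.2344]
tcp_rot: [1.989, 2.431, 0.001]
ft_force: [0.5, 0.8, -1.1]
finger_gap: 0.419
gripper_force: 20.0
```

Emit:
arm_command:
  increments: [1,0.35,0.03,0,0,1,0.7,0.06,0,0]

```text
clock: 9.93
tcp_pos: [0.5743, 0.0317, 0.2341]
tcp_rot: [-1.989, -2.432, 0.0]
ft_force: [-0.0, 0.6, -1.2]
finger_gap: 0.417
gripper_force: 20.0
```

Emit:
arm_command:
  increments: [1,0.35,0.03,0,0,1,0.7,0.05,0,0,1,0.7,0.05,-0.3,0,1,0.7,0.05,-0.3,0]

```text
clock: 10.42
tcp_pos: [0.6415, 0.0367, 0.2006]
tcp_rot: [-1.985, -2.428, 0.007]
ft_force: [-0.0, -0.1, -2.2]
finger_gap: 0.421
gripper_force: 20.0
```

Run:
```python
from h import *
np.set_printoptions(precision=4,suppress=True)
s=robot.sense();print(s["tcp_pos"],s["tcp_rot"],s["clock"],s["finger_gap"])
```

```text
[0.6415 0.0367 0.2006] [-1.9852 -2.4276  0.0069] 10.425 0.4207022289322791
```

Emit:
arm_command:
  increments: [1,0,0,-0.2,0,1,0,0,-0.4,0,1,0,0,-0.55,0,1,0,0,-0.65,0,1,0,0,-0.69,0,1,0,0,-0.69,0]

```text
clock: 11.18
tcp_pos: [0.6434, 0.0366, 0.1355]
tcp_rot: [1.989, 2.432, 0.001]
ft_force: [0.3, -0.3, -1.4]
finger_gap: 0.416
gripper_force: 20.0
```

Emit:
arm_command:
  increments: [-1,0,0,0,0,-1,0,0,0,0,-1,0,0,0,0,-1,0,0,0,0,-1,0,0,0,0,-1,0,0,0,0]

```text
clock: 11.92
tcp_pos: [0.6431, 0.0366, 0.1352]
tcp_rot: [-1.989, -2.432, 0.0]
ft_force: [0.4, -0.4, 0.5]
finger_gap: 0.976
gripper_force: 0.0
```

Emit:
arm_command:
  increments: [-1,0,0,0.4,0,-1,0,0,0.9,0,-1,0,0,1,0]

```text
clock: 12.3
tcp_pos: [0.6451, 0.0366, 0.2403]
tcp_rot: [1.985, 2.427, 0.008]
ft_force: [0.3, -0.5, 0.6]
finger_gap: 0.999
gripper_force: 0.0
```

Emit:
arm_command:
  increments: [-1,-0.16,-0.45,0.1,0.06,-1,-0.33,-0.9,0.2,0.133]

```text
clock: 12.55
tcp_pos: [0.6093, -0.0539, 0.2543]
tcp_rot: [-1.623, -2.688, 0.001]
ft_force: [0.8, -0.4, 0.3]
finger_gap: 0.999
gripper_force: 0.0
```

Emit:
arm_command:
  increments: [-1,-0.16,-0.45,0.1,0.06,-1,-0.33,-0.9,0.2,0.133]

```text
clock: 12.8
tcp_pos: [0.5761, -0.1445, 0.2742]
tcp_rot: [-1.235, -2.887, 0.0]
ft_force: [0.8, -0.1, 0.2]
finger_gap: 0.999
gripper_force: 0.0
```

Emit:
arm_command:
  increments: [-1,-0.16,-0.45,0.1,0.06,-1,-0.33,-0.9,0.2,0.133]

```text
clock: 13.05
tcp_pos: [0.5431, -0.2346, 0.2942]
tcp_rot: [-0.823, -3.03, -0.001]
ft_force: [0.6, 0.2, 0.4]
finger_gap: 1.0
gripper_force: 0.0
```

Emit:
arm_command:
  increments: [-1,-0.16,-0.45,0,0.06,-1,-0.33,-0.9,0,0.133,-1,-0.33,-0.9,0,0.133,-1,-0.33,-0.9,0,0.133]

```text
clock: 13.55
tcp_pos: [0.5109, -0.323, 0.2941]
tcp_rot: [-0.404, -3.114, -0.002]
ft_force: [0.2, 0.2, 0.4]
finger_gap: 1.001
gripper_force: 0.0
```

Run:
```python
from h import *
np.set_printoptions(precision=4,suppress=True)
s=robot.sense();print(s["tcp_pos"],s["tcp_rot"],s["clock"],s["joint_positions"])
im=robot.read_camera("wrist");P=robot.camera_params("wrist")
print(np.array(P["world_from_camera"]))
cv2.imwrite("pics/w4raw.png",im)
cv2.imwrite("pics/w4.png",cv2.resize(im[0:300,100:540],None,fx=1.8,fy=1.8))
for n,z in dict(upper_half=0,big_hole=.0,small_hole=.0).items():
  print(n,[(q["centre"],q["confidence"],atz("wrist",q["centre"],z)) for q in robot.mark_of("wrist",n)])
b=robot.read_camera("scene")
for n,z in dict(scanner=.004,cradle=0).items():
  print(n,[(q["centre"],q["confidence"],atz("scene",q["centre"],z)) for q in robot.mark_of("scene",n)])
cv2.imwrite("pics/s2.png",b)
```

```text
[ 0.5109 -0.323   0.2941] [-0.4042 -3.1141 -0.002 ] 13.55 [-0.6527  0.0242  1.7524  0.0005  1.3669 -1.9654]
[[ 0.2548  0.9394  0.2293  0.4455]
 [ 0.967  -0.2479 -0.0591 -0.3048]
 [ 0.0013  0.2368 -0.9716  0.3873]
 [ 0.      0.      0.      1.    ]]
upper_half [([315.4, 181.8], 0.97, array([ 0.5107, -0.3226,  0.    ])), ([257.0, 61.8], 0.65, array([ 0.3408, -0.3554,  0.    ])), ([150.6, 139.3], 0.61, array([ 0.3966, -0.5253,  0.    ]))]
big_hole [([236.2, 95.6], 0.82, array([ 0.3731, -0.3944,  0.    ])), ([182.6, 150.8], 0.73, array([ 0.4225, -0.4889,  0.    ])), ([312.6, 155.1], 0.63, array([ 0.4737, -0.3169,  0.    ]))]
small_hole [([276.9, 38.0], 0.93, array([ 0.3211, -0.323 ,  0.    ])), ([311.9, 217.2], 0.69, array([ 0.5605, -0.341 ,  0.    ])), ([116.5, 125.8], 0.67, array([ 0.3687, -0.5634,  0.    ])), ([581.1, 207.0], 0.41, array([0.6446, 0.0408, 0.    ]))]
scanner [([320.2, 193.8], 0.71, array([ 0.4762, -0.0251,  0.004 ])), ([361.9, 231.8], 0.66, array([0.6469, 0.0341, 0.004 ])), ([236.7, 302.6], 0.46, array([ 0.7307, -0.3357,  0.004 ]))]
cradle [([359.2, 227.9], 0.64, array([0.6297, 0.0341, 0.    ]))]
```

View pics/w4.png

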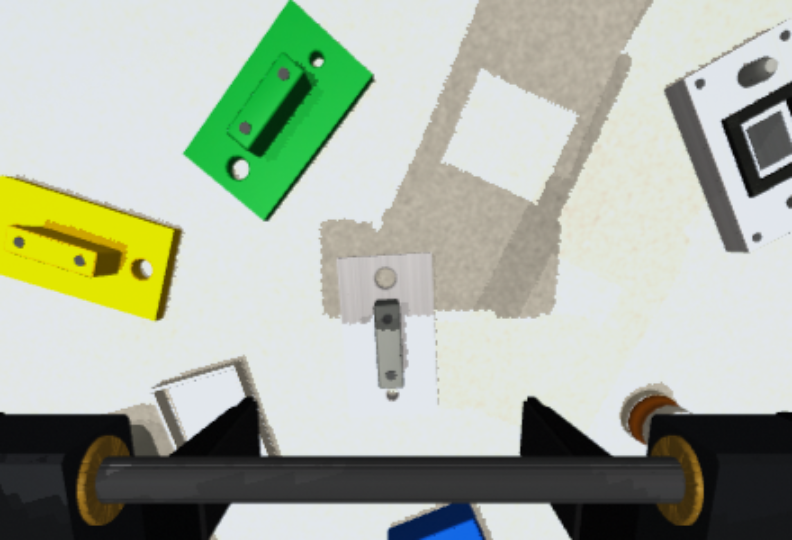

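The four candidates in this crop are:
- **Green:** (280,110).
- **Yellow:** (90,250).
- **Grey short plate:** (387,330), with the big hole at the top (386,277) and the small hole at the bottom (391,394).
- **Long half:** out of view, on the other side.

The grey one fits, being metal and short. Now its pose.

Run:
```python
from h import *
np.set_printoptions(precision=4,suppress=True)
c=lambda x,y:(100+x/1.8,y/1.8)
b=atz("wrist",c(386,277),.014);s=atz("wrist",c(391,395),.014)
print("holes",b,s,np.linalg.norm(b-s),(b+s)/2,np.degrees(np.arctan2(*(s-b)[1::-1])))
r1=atz("wrist",c(388,319),.048);r2=atz("wrist",c(391,375),.048);print("rib screws",r1,r2,(r1+r2)/2,np.linalg.norm(r1-r2),np.degrees(np.arctan2(*(r2-r1)[1::-1])))
for q in [(337,258),(431,253),(438,404)]: print("corner",atz("wrist",c(*q),.014))
print("tray",atz("wrist",c(245,357),.02),atz("wrist",c(275,455),.02))
print("tri top+wrist holes",tri([ray("wrist",c(386,277)),ray("top",(387,219)),ray("scene",(221,220))]),tri([ray("wrist",c(391,395)),ray("top",(391,193)),ray("scene",(226,250))]))
```

```text
holes [ 0.4719 -0.3142  0.014 ] [ 0.5616 -0.3338  0.014 ] 0.09178272778605681 [ 0.5167 -0.324   0.014 ] -12.33289310709518
rib screws [ 0.4975 -0.3193  0.048 ] [ 0.5367 -0.3274  0.048 ] [ 0.5171 -0.3234  0.048 ] 0.040021169709656065 -11.69230659215486
corner [ 0.4494 -0.3455  0.014 ]
corner [ 0.4634 -0.2778  0.014 ]
corner [ 0.5782 -0.2998  0.014 ]
tray [ 0.5024 -0.4329  0.02  ] [ 0.5847 -0.4355  0.02  ]
tri top+wrist holes [ 0.4691 -0.3168 -0.0005] [ 0.5655 -0.335  -0.0071]
```

Emit:
arm_command:
  increments: [-1,0.05,0,-0.4,0.025,-1,0.05,0,-0.9,0.025,-1,0.05,0,-1,0.025,-1,0.05,0,-1,0.025]

```text
clock: 14.4
tcp_pos: [0.5162, -0.3232, 0.1954]
tcp_rot: [-0.32, -3.125, -0.0]
ft_force: [-0.1, -0.2, 0.7]
finger_gap: 0.999
gripper_force: 0.0
```

Emit:
arm_command:
  increments: [-1,0,0,-0.4,0,-1,0,0,-0.8,0,-1,0,0,-0.98,0,-1,0,0,-0.98,0]

```text
clock: 14.9
tcp_pos: [0.5164, -0.3236, 0.0977]
tcp_rot: [-0.321, -3.125, -0.0]
ft_force: [-0.8, 0.3, 0.3]
finger_gap: 1.0
gripper_force: 0.0
```

Emit:
arm_command:
  increments: [1,0,0,0,0,1,0,0,0,0,1,0,0,0,0,1,0,0,0,0,1,0,0,0,0,1,0,0,0,0,1,0,0,0,0,1,0,0,0,0,1,0,0,0,0,1,0,0,0,0,1,0,0,0,0]
  squeeze: 45

```text
clock: 16.27
tcp_pos: [0.5161, -0.3234, 0.0972]
tcp_rot: [-0.321, -3.125, 0.0]
ft_force: [0.2, -0.3, -0.6]
finger_gap: 0.187
gripper_force: 45.0
```

Emit:
arm_command:
  increments: [1,0,0,0.3,0,1,0,0,0.7,0,1,0,0,1,0,1,0,0,1,0]

```text
clock: 16.77
tcp_pos: [0.5173, -0.3241, 0.2]
tcp_rot: [0.32, 3.12, -0.004]
ft_force: [0.5, -0.3, -3.1]
finger_gap: 0.186
gripper_force: 45.0
```

Emit:
arm_command:
  increments: [1,-0.11,0.45,0,0.035,1,-0.23,0.95,0,0.07]

```text
clock: 17.02
tcp_pos: [0.4918, -0.2271, 0.1945]
tcp_rot: [-0.09, -3.137, -0.004]
ft_force: [0.5, 0.5, -2.6]
finger_gap: 0.186
gripper_force: 45.0
```

Emit:
arm_command:
  increments: [1,-0.11,0.45,0,0.035,1,-0.23,0.95,0,0.07]

```text
clock: 17.27
tcp_pos: [0.4685, -0.1316, 0.1947]
tcp_rot: [0.142, -3.135, -0.003]
ft_force: [0.8, 1.2, -2.9]
finger_gap: 0.185
gripper_force: 45.0
```

Emit:
arm_command:
  increments: [1,-0.11,0.5,0,0.035,1,-0.22,0.94,0,0.073,1,-0.22,0.94,0,0.073,1,-0.22,0.94,0,0.073]

```text
clock: 17.77
tcp_pos: [0.4476, -0.0394, 0.1958]
tcp_rot: [0.378, -3.117, -0.001]
ft_force: [0.3, -0.7, -1.3]
finger_gap: 0.188
gripper_force: 45.0
```

Run:
```python
from h import *
np.set_printoptions(precision=4,suppress=True)
s=robot.sense();print(s["tcp_pos"],s["tcp_rot"],s["clock"],s["joint_positions"])
im=robot.read_camera("wrist");P=robot.camera_params("wrist")
cv2.imwrite("pics/w5raw.png",im)
cv2.imwrite("pics/w5.png",cv2.resize(im[60:340,160:480],None,fx=2.1,fy=2.1))
z0=s["tcp_pos"][2]-.0972
for n,z in dict(upper_half=z0,big_hole=z0,small_hole=z0,big_dowel=.026,small_dowel=.026,label=.0125,mould_base=0).items():
  print(n,[(q["centre"],q["confidence"],atz("wrist",q["centre"],z)) for q in robot.mark_of("wrist",n)])
```

```text
[ 0.4476 -0.0394  0.1958] [ 0.3784 -3.1166 -0.0005] 17.775 [-0.2072 -0.2563  2.1778 -0.0004  1.2222 -2.0195]
upper_half [([7.5, 8.2], 0.87, array([ 0.3552, -0.2541,  0.0986])), ([318.8, 227.2], 0.66, array([ 0.4464, -0.0373,  0.0986]))]
big_hole [([318.4, 168.0], 0.95, array([ 0.4048, -0.048 ,  0.0986]))]
small_hole []
big_dowel [([313.5, 157.1], 0.67, array([ 0.4047, -0.0522,  0.026 ]))]
small_dowel []
label [([371.2, 194.9], 0.68, array([0.4292, 0.0147, 0.0125]))]
mould_base []
```

View pics/w5.png

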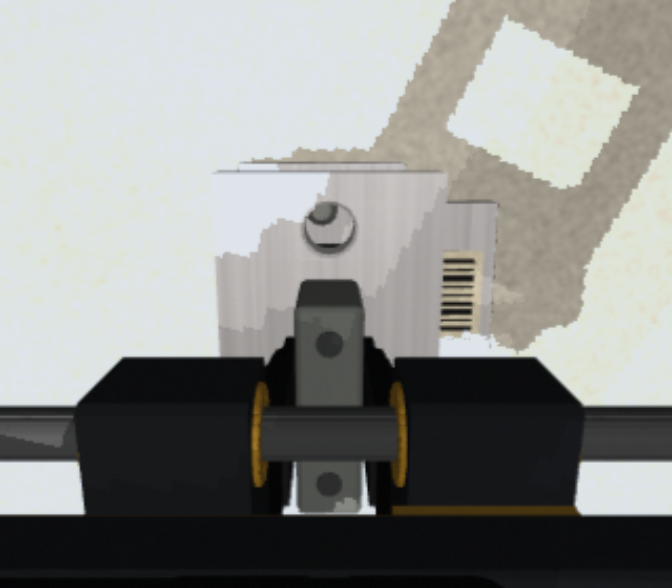

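The crop shows the plate above the mould, with the big hole at (330,227), the dowel end visible in its upper left at about (322,211), and the rib screws at (329,344) and (329,484).

Run:
```python
from h import *
np.set_printoptions(precision=4,suppress=True)
s=robot.sense();P=robot.camera_params("wrist")
t=s["tcp_pos"];z0=t[2]-.0972;print(t)
c=lambda x,y:(160+x/2.1,60+y/2.1)
im=cv2.imread("pics/w5raw.png")
a=atz("wrist",c(329,344),z0+.048);b=atz("wrist",c(329,484),z0+.048);ctr=(a+b)/2
yaw=np.degrees(np.arctan2(*(b-a)[1::-1]));print("screws",a,b,np.linalg.norm(a-b),"ctr",ctr,yaw)
h=atz("wrist",c(330,227),z0+.014);print("hole",h,"dist",np.linalg.norm((h-ctr)[:2]))
p=atz("wrist",c(213,172),z0+.014);q=atz("wrist",c(445,172),z0+.014);print("plate edge",np.linalg.norm(p-q),np.degrees(np.arctan2(*(q-p)[1::-1]))-90)
p=atz("wrist",c(240,162),.026);q=atz("wrist",c(405,162),.026);print("mould edge",p,q,np.degrees(np.arctan2(*(q-p)[1::-1]))-90)
print("dowel top vis",atz("wrist",c(322,211),.047))
th=np.radians(13.8);M=np.array([.4483,-.0396])
for n,l,z in [("big",-.045,.047),("small",.045,.047)]:
  w=[M[0]+l*np.cos(th),M[1]+l*np.sin(th),z];px=proj("wrist",w);print(n,w,(px-[160,60])*2.1)
cv2.imwrite("pics/w5h.png",cv2.resize(im[140:200,285:350],None,fx=9,fy=9,interpolation=cv2.INTER_CUBIC))
# re-fit gasket in earlier wide picture w4 (first pose) is clipped; label from w5
```

```text
[ 0.4483 -0.0399  0.1973]
screws [ 0.4286 -0.0432  0.1481] [ 0.4676 -0.0336  0.1481] 0.04019948337938986 ctr [ 0.4481 -0.0384  0.1481] 13.760618319815574
hole [ 0.4034 -0.049   0.1141] dist 0.04591867996717932
plate edge 0.06872307803971209 13.743231258414397
mould edge [ 0.3955 -0.0917  0.026 ] [ 0.3782 -0.0207  0.026 ] 13.74345003239145
dowel top vis [ 0.4058 -0.0516  0.047 ]
big [np.float64(0.4045989574040664), np.float64(-0.050334005591036145), 0.047] [325.6699 208.8416]
small [np.float64(0.4920010425959336), np.float64(-0.028865994408963862), 0.047] [326.078  409.2303]
```

View pics/w5h.png

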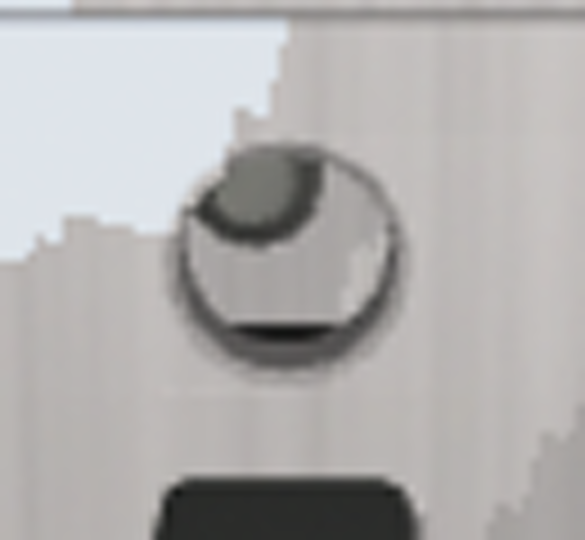

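The dowel sits about 2 mm towards -y relative to the hole. I'll shift, descend to just above the dowels and look again with less parallax.

Emit:
arm_command:
  increments: [1,0.01,-0.018,-0.2,0,1,0.01,-0.018,-0.45,0,1,0.01,-0.018,-0.45,0,1,0.01,-0.018,-0.45,0]

```text
clock: 18.68
tcp_pos: [0.4496, -0.0414, 0.1531]
tcp_rot: [-0.378, 3.118, -0.001]
ft_force: [0.1, -0.2, -2.3]
finger_gap: 0.188
gripper_force: 45.0
```

Run:
```python
from h import *
np.set_printoptions(precision=4,suppress=True)
s=robot.sense();P=robot.camera_params("wrist");im=robot.read_camera("wrist")
print(s["tcp_pos"],s["ft_force"],s["clock"]);import pickle;pickle.dump((s["tcp_pos"],P),open("P6.pkl","wb"))
cv2.imwrite("pics/w6raw.png",im)
cv2.imwrite("pics/w6h.png",cv2.resize(im[130:210,270:400],None,fx=6,fy=6,interpolation=cv2.INTER_CUBIC))
```

```text
[ 0.4496 -0.0414  0.1531] [ 0.1391 -0.203  -2.2598] 18.675
```

View pics/w6h.png

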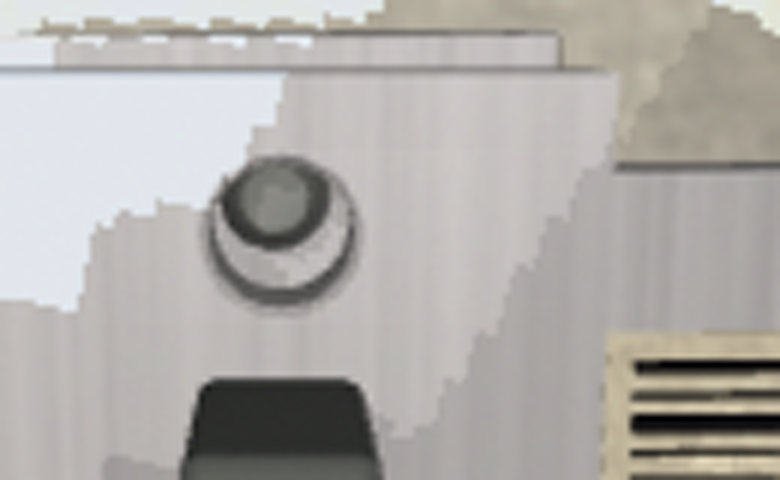

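The crop shows the hole centre at (281,231) and the dowel tip centre at (275,201).

Run:
```python
from h import *
import pickle
np.set_printoptions(precision=5,suppress=True)
t,P=pickle.load(open("P6.pkl","rb"));z0=t[2]-.0972
c=lambda x,y:(270+x/6,130+y/6)
h=atz("wrist",c(281,231),z0+.014,P);d=atz("wrist",c(275,201),.047,P)
th=np.radians(13.8);R=np.array([[np.cos(th),np.sin(th)],[-np.sin(th),np.cos(th)]])
print(z0,h,d,d-h,"mould frame",R@(d-h)[:2])
print("hole rel tcp",R@(h[:2]-t[:2]))
im=cv2.imread("pics/w6raw.png")
# mould left/right edge yaw check: far edges of plate and mould
p=[atz("wrist",c(*q),z0+.014,P)[:2] for q in [(0,70),(612,70)]];q=[atz("wrist",c(*q),.026,P)[:2] for q in [(55,33),(557,33)]]
for e in(p,q): print(np.degrees(np.arctan2(*(e[1]-e[0])[::-1]))-90)
# right ends: plate half width 35, mould half width 37
print("plate +y corner",R@(atz("wrist",c(613,70),z0+.014,P)[:2]-t[:2]),"mould +y corner",R@(atz("wrist",c(560,33),.026,P)[:2]-t[:2]))
```

```text
0.05591217301920083 [ 0.4052  -0.05066  0.06991] [ 0.40471 -0.05148  0.047  ] [-0.00049 -0.00082 -0.02291] mould frame [-0.00067 -0.00068]
hole rel tcp [-0.04537  0.0016 ]
13.79381200601442
13.793477137873722
plate +y corner [-0.06207  0.036  ] mould +y corner [-0.06532  0.0376 ]
```

Emit:
arm_command:
  increments: [1,-0.008,-0.007,0,0,1,-0.008,-0.007,-0.07,0,1,-0.008,-0.007,-0.12,0,1,-0.008,-0.007,-0.17,0,1,-0.008,-0.007,-0.22,0,1,-0.008,-0.007,-0.22,0]
  squeeze: 60

```text
clock: 19.48
tcp_pos: [0.4481, -0.0419, 0.1297]
tcp_rot: [0.379, -3.118, -0.0]
ft_force: [-0.9, -0.2, -2.0]
finger_gap: 0.184
gripper_force: 60.0
```

Emit:
arm_command:
  increments: [1,0,0,-0.03,0,1,0,0,-0.05,0,1,0,0,-0.06,0,1,0,0,-0.07,0,1,0,0,-0.07,0]

```text
clock: 20.1
tcp_pos: [0.4487, -0.0419, 0.1244]
tcp_rot: [-0.379, 3.119, -0.0]
ft_force: [-3.4, 0.6, 6.8]
finger_gap: 0.189
gripper_force: 60.0
```

Emit:
arm_command:
  increments: [1,0,0,-0.01,0,1,0,0,-0.02,0,1,0,0,-0.02,0,1,0,0,-0.02,0]

```text
clock: 20.6
tcp_pos: [0.4488, -0.0419, 0.1232]
tcp_rot: [0.379, -3.118, -0.0]
ft_force: [-6.5, 1.8, 12.3]
finger_gap: 0.19
gripper_force: 60.0
```

Emit:
arm_command:
  increments: [1,-0.005,0.002,-0.01,0,1,-0.008,0.002,-0.02,0,1,-0.008,0.002,-0.02,0,1,-0.008,0.002,-0.02,0]

```text
clock: 21.1
tcp_pos: [0.4487, -0.0419, 0.1231]
tcp_rot: [-0.379, 3.118, -0.0]
ft_force: [-11.2, 2.3, 23.2]
finger_gap: 0.189
gripper_force: 60.0
```

Emit:
arm_command:
  increments: [1,-0.01,0.002,0,0,1,-0.015,0.002,0,0,1,-0.015,0.002,0,0,1,-0.015,0.002,0,0]

```text
clock: 21.6
tcp_pos: [0.4484, -0.0419, 0.1232]
tcp_rot: [-0.378, 3.114, -0.002]
ft_force: [-3.3, 1.8, 17.5]
finger_gap: 0.182
gripper_force: 60.0
```

Run:
```python
from h import *
np.set_printoptions(precision=4,suppress=True)
s=robot.sense();print(s["tcp_pos"],s["ft_force"],s["wrist_torque"],s["gripper_force"],s["clock"])
P=robot.camera_params("wrist");im=robot.read_camera("wrist")
b=robot.read_camera("scene")[145:265,270:430]; w=im[90:310,150:470]
a=cv2.resize(b,(720,540),interpolation=cv2.INTER_CUBIC)
cv2.imwrite("pics/fin.png",np.hstack([cv2.resize(b,(400,300),interpolation=cv2.INTER_CUBIC),cv2.resize(w,(400,300))]))
```

```text
[ 0.4484 -0.0419  0.1232] [-3.2586  1.758  17.5028] [ 0.3432  1.1495 -0.0013] 60.010802149772644 21.6
```

View pics/fin.png

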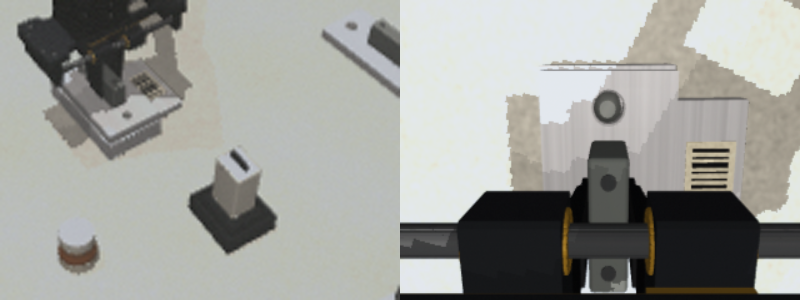

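The left half shows the scanner upright in its cradle at (235,195). The right half shows the upper plate seated flush with the dowel centred in the big hole at (608,106). I'll add a little more push for margin.

Emit:
arm_command:
  increments: [1,-0.005,0,-0.01,0,1,-0.01,0,-0.02,0,1,-0.01,0,-0.02,0,1,-0.01,0,-0.02,0,1,-0.01,0,-0.02,0]

```text
clock: 22.32
tcp_pos: [0.4484, -0.0419, 0.1231]
tcp_rot: [-0.378, 3.113, -0.002]
ft_force: [-6.4, 2.3, 26.6]
finger_gap: 0.188
gripper_force: 60.0
```

```bash
python3 -c "
from plant import robot
print(robot.job_done())"
```

```text
the job is handed in; nothing more can be done
None
```

I handed the job in at about 22 s: the scanner was held over the label for 1.5 s and stood back in its cradle, and the short upper half is on both dowels, still held shut with about 27 N at the wrist. The judge returned no verdict.

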